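# Lower the engraver bed and hold a bracket in the corner fences

### The arm

A 6-joint arm with a two-finger parallel gripper is mounted at the origin on the work surface. World frame = base frame: x ahead of the robot, y to its left, z up, the work surface at z = 0. Lengths are in m, angles in rad, forces in N, time in s.
With the tool pointing down it reaches from about 0.3 to 0.75 m from the base axis. Payload 8.5 kg.
Tool frame: the origin (TCP) lies midway between the tips of the shut fingers; the grasp point (between the pads) lies 19 mm behind it; z points along the fingers, y is the line along which they close (so a half turn about z gives the same grasp; the last joint's range is limited). The gripper opens to 85 mm and grips with 20 to 120 N. Pads are 22 mm wide; open, the fingers measure 114 mm over their backs; the gripper's body (76 mm by 85 mm) begins 54 mm behind the grasp point. The pads swing forward as they close: fully open they stand 13 mm farther back than shut.
Start: joints at [-1.418, 0.381, 1.297, -0, 1.464, -0.215], TCP at [0.198, -0.513, 0.231] pointing down, gripper open.
Joint ranges: [-3.11, 3.11], [-0.89, 2.33], [0.22, 2.48], [-1.42, 4.56], [0.17, 2.85], [-2.88, 2.88]. Speed limits (rad/s): [2.39, 2.39, 3.14, 3.14, 3.14, 3.14].

### API

Orientations are given as a unit quaternion [w, x, y, z].
In Python, from bench import bot gives the robot as it stands.
- The arm moves only by the shell command python3 -m crank 'ROWS' [OPENING] [FORCE]. ROWS is JSON, a list of rows, each a list of 6 numbers: the shift along the tool's x, y, z in cm, then the turn, a rotation vector about the tool's x, y, z in degrees. In form: [[tx, ty, tz, ax, ay, az], ...]. A call has 1 to 12 rows; each row shifts and turns the commanded pose from where the row before left it, along the tool's axes as they then stand; what a row does not reach is not made up. A row lasts 1/8 s, in which the tool goes at most 62.5 mm and 10.7 degrees, less where a joint would pass 70% of its speed; a pose out of reach is approached as far as the arm can. A call is refused whole if a number of a shift passes 6.25 or a number of a turn 10.7, either way. A call with a gripper value outside its range is refused whole. OPENING is the opening, from 0 (shut) to 1 (fully open), set as the call begins (- or left out, the last holds). The fingers move at their own pace and stop on an object; FORCE is the grip in N (left out, the last holds). Time passes only in rows, so rows that do not move let the fingers close. It gives the time, the measured TCP pose, the force, the opening and the grip force at its end, in the units of the state.
- bot.sense(): the state, without advancing time (a new reading comes with each control period).
- bot.camera(name): name is "scene" or "side" or "wrist"; returns a dict with "frame" (384x512x3 uint8, red, green, blue), "fx", "fy", "cx", "cy" (pixels), "dist_coeffs" ([k1, k2, p1, p2, k3] as OpenCV has them; the pictures are not rectified), "pose" (4x4, takes a point from camera to world coordinates); the wrist camera has in their place "hand_eye" (4x4, takes a point from camera to tool coordinates, whose origin is the TCP and whose axes are the flange's). Camera axes: x right, y up, looking along -z (the intrinsics and any distortion apply to the point x, -y, -z); pixel columns grow to the right and rows downward; lengths in m; the calibration is good to about 2 mm. A picture is of the moment at which its call begins: read the wrist's pose just before it. There is no depth.
- bot.job_done(): hands the job in; it is judged then, once.
The state is a dict: "t": time; "joint_pos": joint angles; "qvel": joint speeds; "effort": joint torques, N m; "eef_pos": TCP position; "eef_rot": TCP orientation; "wrist_force": force on the tool from outside, world axes, zero at the start; "ft_torque": the same for the moment, N m; "grip_width": finger opening in m; "gripper_force": force on a finger pad.
Only numpy, scipy, OpenCV 4.12 (cv2) and the standard library are available. Lean on these libraries where they do the work, as an engineer would, in place of code of your own. Each camera call takes 0.05 s, during which the arm holds its last target. There are 200 camera calls.

### The job

On the open-frame laser engraver, wind the bed down by one full turn of the handwheel at its left, anticlockwise seen from above, to make up for the thickness of the next part. Then take the longer of the two aluminium angle brackets from the bench and set it flat on the bed, its length along the left fence, pressed into the corner so that the outside of its upright leg bears on the left fence and its near end bears on the front fence (left and front as seen from the robot). Finish holding it there: keep the gripper on the bracket and pressing it firmly against both fences so that it can be clamped, with the wheel left at that one turn and everything else left where it is.

Things in the scene. Friction and masses are not known exactly. Their poses are not given: they have to be found in the camera images.
- wheel (a joint): angle of the handwheel (rad): 0 at the start wherever its knob stands, growing anticlockwise seen from above; one full turn is 6.283 and lowers the bed by 8 mm. About 2 to 3 N at the knob turns it; it stays where it is left
- crank_knob (a point): centre, half-way up, of the handwheel's black crank knob: an upright cylinder, 21 mm diameter, 42 mm tall, that spins freely on its own pin on the wheel's rim, so a gripper holding it can keep its heading. Centre 115 mm above the bench; the wheel's rim and spokes end 24 mm and its hub 19 mm below that centre. It may stand anywhere round the wheel at the start
- wheel_axis (a point): point on the upright axis of the handwheel, level with crank_knob, which circles it at 50 mm radius. The wheel is black, 112 mm across, on a grey round post outside the engraver's left rail
- corner (a point): inner corner of the two fences, at the height of the bed's surface (50 mm above the bench at the start, 42 mm after the turn; it moves with the bed). x runs away from the robot along the left fence, y points left, z up. The left fence stands on the +y side of this point, the front fence on its -x side
- fence_left: left steel fence, a bar 235 mm long (along corner's x), 15 mm wide, 8 mm high, fixed on the bed; origin under its centre, axes as corner
- fence_front: front steel fence (nearest the robot), a bar 215 mm long (along corner's y), 15 mm wide, 8 mm high, fixed on the bed; origin under its centre, axes as corner
- engraver: the fixed open-frame engraver, 400 x 400 mm; origin on the bench under its centre, axes as corner; corner lies at x -125, y +115 mm. Rails 20 mm wide along its four edges, tops 60 mm above the bench. Gantry parked across it at x 110 to 190 mm, top 145 mm; laser head at x 80 to 140, y -130 to -70 mm, 100 to 230 mm above the bench
- bracket_grip (a point): the longer aluminium angle bracket (100 mm of 50 x 50 x 8 mm angle, 0.16 to 0.26 kg, one leg flat on the bench, one upright): grip point in the upright leg, at mid-length and mid-thickness, 35 mm above the underside (that leg's top is at 50 mm). x along the 100 mm length, y from the flat leg out through the upright leg's outside face, z up
- bracket_heel (a point): same bracket, same axes: the heel, i.e. bottom edge of the upright leg's outside face, at mid-length: 50 mm from each end, 4 mm in +y and 35 mm below bracket_grip. The flat leg, 8 mm thick, reaches from here 50 mm in -y
- bracket: the longer bracket as a whole; origin at the centre of the underside of its flat leg, axes as bracket_grip
- short_bracket: the shorter aluminium angle bracket, same section, 60 mm long; leave it; origin at the centre of its underside
- focus_gauge: round aluminium focus gauge, 22 mm diameter, 50 mm tall, standing loose on the bed (it rides down with it); origin at the centre of its underside
- toe_clamp: dark steel hold-down clamp with a black knob, 70 x 22 x 36 mm, lying loose on the bed (it rides down with it); origin at the centre of its underside
- gear: laser-cut plywood gear, 92 mm across, 5 mm thick, flat on the bench; origin at the centre of its underside
- tape_roll: roll of paper tape lying flat, 90 mm outside, 24 mm high; origin at the centre of its underside
- screwdriver: screwdriver lying on the bench
- blank: dark hardwood blank, 110 x 35 x 18 mm, flat on the bench; origin at the centre of its underside
Things that resemble listed ones, but are neither listed nor needed, are in the scene too. Leave any green look-alike of the part that bears wheel alone. What is shaped like the bracket but red is not meant.

How it is judged:
On the way, in this order (a step that is already met when the one before it is completed fails the run):
1. the handwheel has been wound one full turn anticlockwise (within 0.3 rad) and is still (value of joint wheel between 5.9832 and 6.5832 rad and velocity of joint wheel between -0.3 and 0.3 rad/s), for 0.2 s.
2. after that, the longer bracket lies flat on the bed in the corner and is pressed on both fences by the gripper (x of bracket_heel in the frame of corner between 0.047 and 0.053 m and y of bracket_heel in the frame of corner between -0.003 and 0.003 m and z of bracket_heel in the frame of corner between -0.003 and 0.003 m and angle between the x axis of bracket_heel and the x axis of corner, either way round below 0.03 rad and angle between bracket_heel's own z axis and vertical below 0.03 rad and contact force between bracket and fence_left above 2 N and contact force between bracket and fence_front above 2 N and contact force between the fingers and bracket above 2 N), for 0.3 s.
At the end, for the whole second after the job is handed in: Handwheel one anticlockwise turn from its start (0.3 rad); longer bracket flat on the bed, heel at the left fence, near end at the front fence (3 mm, 0.03 rad); through the last second it is at rest, the gripper touches it and it bears on each fence with over 2 N; other things within 30 mm (all of step 2 and value of joint wheel between 5.9832 and 6.5832 rad and linear speed of bracket below 0.01 m/s); the arm keeps its last pose, push and grip.
It fails at once if another loose thing was shifted more than 30 mm (distance of short_bracket from where it was at the start of the episode above 0.03 m or distance of focus_gauge from where it was at the start of the episode above 0.03 m or distance of toe_clamp from where it was at the start of the episode above 0.03 m or distance of gear from where it was at the start of the episode above 0.03 m or distance of tape_roll from where it was at the start of the episode above 0.03 m or distance of screwdriver from where it was at the start of the episode above 0.03 m or distance of blank from where it was at the start of the episode above 0.03 m).
It also fails if it takes over 72 s, if anything falls off the work surface, if the arm or the gripper's body presses on something with over 40 N, if the wrist force passes 120 N, or if a joint passes its speed limit or range.

## Working session

There is one attempt and no reset: what is moved stays moved. The work goes in short steps, Python scripts to look and compute and a shell command to move; the robot and the scene stay as the last step left them, time stands still between calls to the robot, and variables do not carry over. Pictures are saved under pics/ and viewed, at most 10 in all, crops included, and the job is handed in when it is done.

```bash
mkdir -p pics; ls
python3 - <<'E'
from bench import bot
import cv2,numpy as np
s=bot.sense();print(s)
ims=[]
for n in ["scene","side"]:
    c=bot.camera(n);cv2.imwrite(f"pics/{n}0.png",c["frame"][:,:,::-1]);np.save(f"pics/{n}0.npy",c,allow_pickle=True)
    print(n,c["fx"],c["cx"],c["cy"],c["dist_coeffs"],np.round(c["pose"],3).tolist())
E
```

```text
pics
{'t': 0.0, 'joint_pos': array([-1.41831860e+00,  3.81178164e-01,  1.29829722e+00, -1.71908260e-05,
        1.46363809e+00, -2.15303143e-01]), 'qvel': array([-0.00111329, -0.00094373, -0.00062748,  0.00082529, -0.00248119,
       -0.00118828]), 'effort': array([ 1.56739450e-03, -4.48458552e+01, -2.31278139e+01, -1.48288350e-04,
        4.73247579e-03, -2.07589278e-05]), 'eef_pos': array([ 0.19769233, -0.5128995 ,  0.23070908]), 'eef_rot': array([-7.60302518e-04,  9.83139293e-01,  1.82856646e-01,  1.53413929e-05]), 'wrist_force': array([ 0.29313271,  0.72862198, -0.43431231]), 'ft_torque': array([0.07432891, 0.0285396 , 0.02072401]), 'gripper_force': 0.0, 'grip_width': 0.08540655884042027}
scene 484.7130553763965 253.36307473544466 190.2849232136105 [-0.13166884  0.          0.          0.          0.        ] [[0.431, -0.765, 0.478, 1.203], [0.902, 0.362, -0.235, -0.359], [0.006, 0.532, 0.846, 1.339], [0.0, 0.0, 0.0, 1.0]]
side 378.3194367891982 259.3304020742492 193.88956008696158 [0.03399474 0.         0.         0.         0.        ] [[0.996, 0.072, -0.059, 0.377], [-0.093, 0.722, -0.686, -1.009], [-0.007, 0.689, 0.725, 1.147], [0.0, 0.0, 0.0, 1.0]]
```

Run:
```python
import cv2
for n in ["scene","side"]:
    cv2.imwrite(f"pics/{n}0b.png",cv2.resize(cv2.imread(f"pics/{n}0.png"),(800,600),interpolation=cv2.INTER_CUBIC))
```

```text
(no output)
```

View pics/scene0b.png

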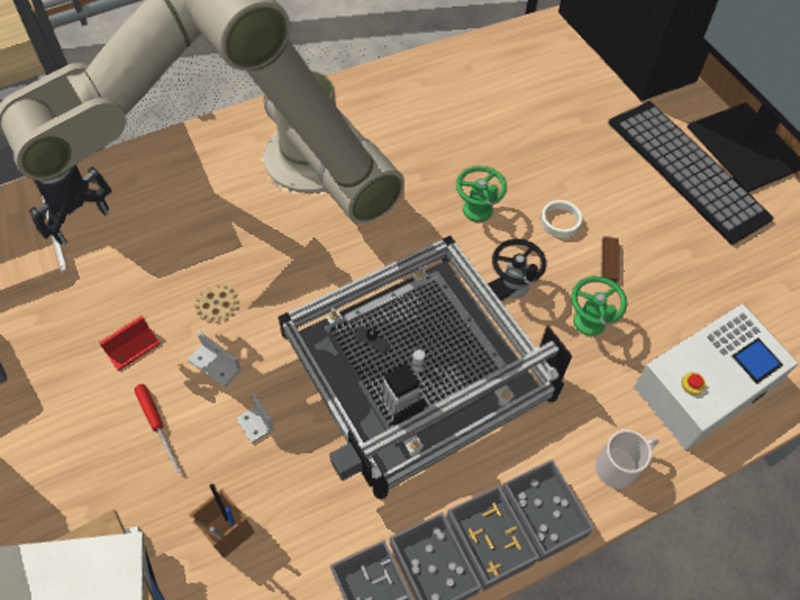

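View pics/side0b.png

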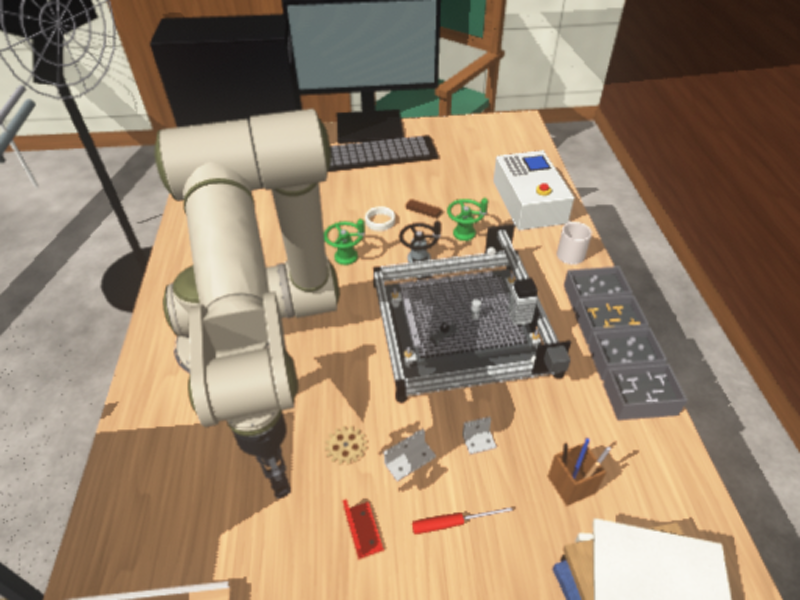

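The scene view shows the black wheel at about (520,262), with its knob near (532,262), and the long bracket at (214,360). The short bracket is at (256,420) and the engraver's left-front corner at (448,243). The side view shows the wheel at (420,240) with its knob near (434,230), and the long bracket at (408,455).

```bash
cat > h.py <<'E'
import numpy as np,cv2
from scipy.spatial.transform import Rotation as R
def Rq(q): return R.from_quat([q[1],q[2],q[3],q[0]]).as_matrix()
def load(f): return np.load(f,allow_pickle=True).item()
def grab(n,tag):
    from bench import bot
    s=bot.sense();c=dict(bot.camera(n))
    if n=="wrist":
        T=np.eye(4);T[:3,:3]=Rq(s["eef_rot"]);T[:3,3]=s["eef_pos"];c["pose"]=T@np.array(c["hand_eye"])
    np.save(f"pics/{tag}.npy",c,allow_pickle=True);cv2.imwrite(f"pics/{tag}.png",c["frame"][:,:,::-1]);return c
def K(c): return np.array([[c["fx"],0,c["cx"]],[0,c["fy"],c["cy"]],[0,0,1.]])
def ray(c,px):
    p=cv2.undistortPoints(np.array(px,float).reshape(-1,1,2),K(c),np.array(c["dist_coeffs"])).reshape(-1,2)
    d=np.c_[p[:,0],-p[:,1],-np.ones(len(p))]@np.array(c["pose"])[:3,:3].T
    return np.array(c["pose"])[:3,3],d
def onz(c,px,z):
    o,d=ray(c,px);return o+d*((z-o[2])/d[:,2])[:,None]
def tri(c1,p1,c2,p2):
    o1,d1=ray(c1,[p1]);o2,d2=ray(c2,[p2]);A=np.c_[d1[0],-d2[0]]
    t=np.linalg.lstsq(A,o2-o1,rcond=None)[0];a=o1+t[0]*d1[0];b=o2+t[1]*d2[0];return (a+b)/2,np.linalg.norm(a-b)
def proj(c,P):
    q=(np.atleast_2d(P)-np.array(c["pose"])[:3,3])@np.array(c["pose"])[:3,:3];q=q*[1,-1,-1]
    return cv2.projectPoints(q,np.zeros(3),np.zeros(3),K(c),np.array(c["dist_coeffs"]))[0].reshape(-1,2)
E
python3 - <<'E'
from h import *
a=load("pics/scene0.npy");b=load("pics/side0.npy");k=.64
print("wheel",onz(a,[[520*k,262*k]],.091),onz(b,[[420*k,238*k]],.091))
print("br",onz(a,[[214*k,360*k]],.02),onz(b,[[408*k,455*k]],.02))
print("corner rail LF",onz(a,[[448*k,243*k]],.06),onz(b,[[380*k,270*k]],.06))
for n,im,(x,y) in [("scene",a,(520,262)),("side",b,(420,240))]:
    x=int(x*k);y=int(y*k)
    cv2.imwrite(f"pics/w_{n}.png",cv2.resize(im["frame"][y-35:y+35,x-45:x+45,::-1],None,fx=4.4,fy=4.4,interpolation=cv2.INTER_CUBIC))
cv2.imwrite("pics/w.png",np.hstack([cv2.imread("pics/w_scene.png"),cv2.imread("pics/w_side.png")]))
E
```

```text
wheel [[0.52986383 0.24890197 0.091     ]] [[0.5262519  0.23171416 0.091     ]]
br [[ 0.43697819 -0.38036863  0.02      ]] [[ 0.43321316 -0.38320021  0.02      ]]
corner rail LF [[0.40669229 0.15158375 0.06      ]] [[0.40951514 0.14789472 0.06      ]]
```

View pics/w.png

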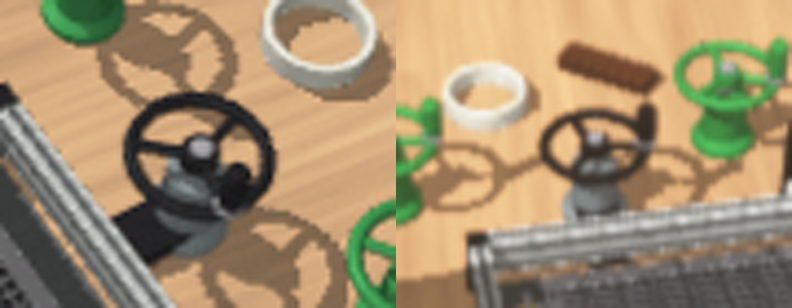

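The side crop shows the black knob at the wheel's +x side, at about (648,122) in the crop. Next I'll read the wrist camera's mounting and move over the bracket.

```bash
python3 - <<'E'
from h import *
c=grab("wrist","wr0");print(np.round(c["hand_eye"],3).tolist(),c["fx"],c["cx"],c["cy"])
s_=c["pose"];print(np.round(s_,3).tolist())
E
python3 -m crank '[[0,0,-5,0,0,10.6],[6,0,0,0,0,10.5],[6,0,0,0,0,0],[6,-6,0,0,0,0],[2,-6,0,0,0,0],[0,0,0,0,0,0],[0,0,0,0,0,0]]' 1
python3 - <<'E'
from h import *
c=grab("wrist","wr1");print(np.round(c["pose"],3).tolist())
cv2.imwrite("pics/wr1b.png",cv2.resize(cv2.imread("pics/wr1.png"),(800,600),interpolation=cv2.INTER_CUBIC))
E
```

```text
[[0.001, 0.961, 0.276, 0.069], [1.0, -0.001, -0.0, -0.001], [-0.0, 0.276, -0.961, -0.142], [0.0, 0.0, 0.0, 1.0]] 318.59782197862125 256.24452304386386 192.296201793022
[[0.36, 0.897, 0.258, 0.262], [-0.933, 0.347, 0.098, -0.488], [-0.001, -0.276, 0.961, 0.373], [0.0, 0.0, 0.0, 1.0]]
t: 1.02
eef_pos: [0.3758, -0.3985, 0.2813]
eef_rot: [0.0, 1.0, 0.006, -0.0]
wrist_force: [-0.0, 0.2, 0.8]
grip_width: 0.0849
gripper_force: 0.0
[[0.012, 0.961, 0.276, 0.445], [-1.0, 0.011, 0.004, -0.397], [0.001, -0.276, 0.961, 0.424], [0.0, 0.0, 0.0, 1.0]]
```

View pics/wr1b.png

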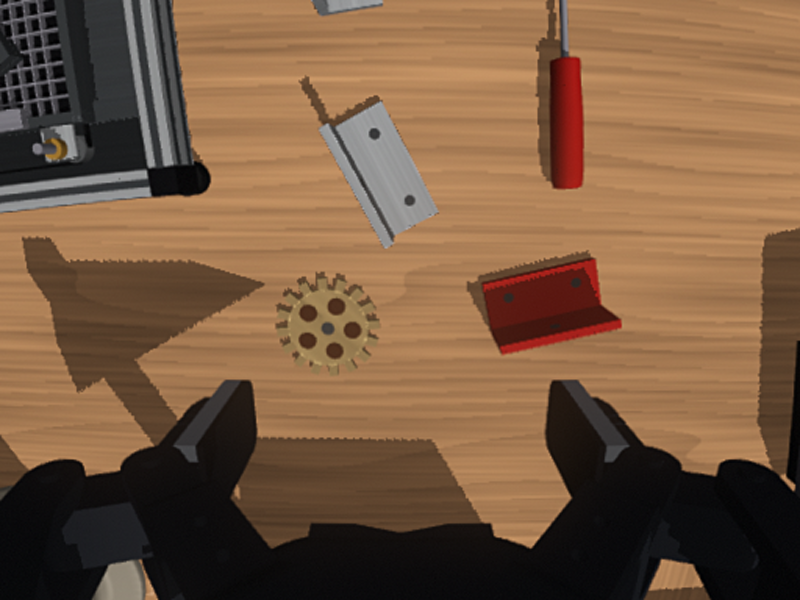

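The bracket's upright leg runs along the left edge, from (325,125) to (390,245), with the flat leg to its right. So bracket x points at about +28°. Next I'll extract the measurements.

Run:
```python
from h import *
c=load("pics/wr1.npy");f=c["frame"];x0,y0,x1,y1=195,55,290,165
hsv=cv2.cvtColor(f,cv2.COLOR_RGB2HSV)
m=((hsv[...,1]<60)&(hsv[...,2]>70)).astype(np.uint8);mm=np.zeros_like(m);mm[y0:y1,x0:x1]=m[y0:y1,x0:x1]
mm=cv2.morphologyEx(mm,cv2.MORPH_CLOSE,np.ones((5,5)))
cs=max(cv2.findContours(mm,0,2)[0],key=cv2.contourArea)
ap=cv2.approxPolyDP(cs,2.5,True).reshape(-1,2);print(ap.tolist())
# upright top edge (outer, z=.05)
print("z50",onz(c,ap,.05).round(4)[:,:2].tolist());print("z8",onz(c,ap,.008).round(4)[:,:2].tolist())
a=load("pics/scene0.npy")
# engraver rail corner
print(onz(c,[[203/1.5625,165/1.5625],[208*.64,178*.64]],.06))
for n,p in [("gauge base",(418,368)),("clamp",(372,335)),("corner rail",(448,243)),("frontR",(285,322)),("far L",(552,370))]:
    print(n,onz(a,[[p[0]*.64,p[1]*.64]],.055).round(3))
```

```text
[[242, 65], [204, 83], [247, 158], [253, 149], [280, 135]]
z50 [[0.484, -0.3812], [0.4644, -0.3385], [0.3794, -0.3874], [0.3902, -0.3944], [0.407, -0.4256]]
z8 [[0.4884, -0.3794], [0.4666, -0.3319], [0.3721, -0.3863], [0.3841, -0.394], [0.4027, -0.4288]]
[[ 0.43981097 -0.25554329  0.06      ]
 [ 0.43058248 -0.25854683  0.06      ]]
gauge base [[ 0.639 -0.034  0.055]]
clamp [[ 0.537 -0.083  0.055]]
corner rail [[0.404 0.154 0.055]]
frontR [[ 0.437 -0.225  0.055]]
far L [[0.753 0.195 0.055]]
```

```bash
python3 -m crank '[[0,-3,0,0,0,0],[0.5,-6,0,0,0,0],[0.5,-6,0,0,0,0],[0.5,-6,0,0,0,0],[0.5,-6,0,0,0,0],[0.5,-6,0,0,0,0],[0.5,-6,0,0,0,0],[0,-6,0,0,0,0],[0,-6,0,0,0,0],[0,-6,0,0,0,0],[0,-6,0,0,0,0],[0,-1,0,0,0,0]]' 0.6
python3 -m crank '[[0,0,0,0,0,0],[0,0,0,0,0,0]]'
python3 - <<'E'
from h import *
c=grab("wrist","wr2");print(np.round(c["pose"],3).tolist())
cv2.imwrite("pics/wr2b.png",cv2.resize(cv2.imread("pics/wr2.png"),(800,600),interpolation=cv2.INTER_CUBIC))
E
```

```text
t: 2.58
eef_pos: [0.399, 0.244, 0.2808]
eef_rot: [-0.0, 1.0, 0.007, -0.0]
wrist_force: [0.3, -0.6, 0.2]
grip_width: 0.0516
gripper_force: 0.0
t: 2.82
eef_pos: [0.3993, 0.2405, 0.2813]
eef_rot: [0.0, 1.0, 0.004, -0.0]
wrist_force: [-0.3, 0.0, -0.5]
grip_width: 0.0509
gripper_force: 0.0
[[0.01, 0.961, 0.276, 0.468], [-1.0, 0.009, 0.004, 0.242], [0.001, -0.276, 0.961, 0.424], [0.0, 0.0, 0.0, 1.0]]
```

View pics/wr2b.png

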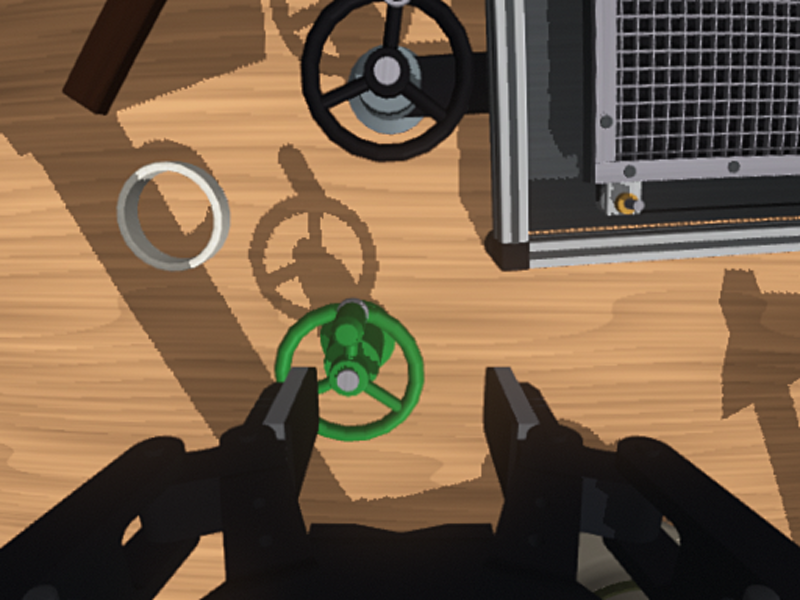

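The black wheel's hub is at (387,70), but the knob is just out of frame at the top. The fences' inner corner is near (617,158). The camera looks backwards, so I'll move forward.

```bash
python3 -m crank '[[5,0,0,0,0,0],[5,0,0,0,0,0],[0,0,0,0,0,0],[0,0,0,0,0,0],[0,0,0,0,0,0]]'
python3 - <<'E'
from h import *
c=grab("wrist","wr3");print(np.round(c["pose"],3).tolist())
cv2.imwrite("pics/wr3b.png",cv2.resize(cv2.imread("pics/wr3.png"),(800,600),interpolation=cv2.INTER_CUBIC))
E
```

```text
t: 3.5
eef_pos: [0.498, 0.2428, 0.2819]
eef_rot: [-0.0, 1.0, 0.005, 0.0]
wrist_force: [-0.1, -1.1, -0.0]
grip_width: 0.0511
gripper_force: 0.0
[[0.012, 0.961, 0.275, 0.567], [-1.0, 0.011, 0.004, 0.244], [0.0, -0.275, 0.961, 0.424], [0.0, 0.0, 0.0, 1.0]]
```

View pics/wr3b.png

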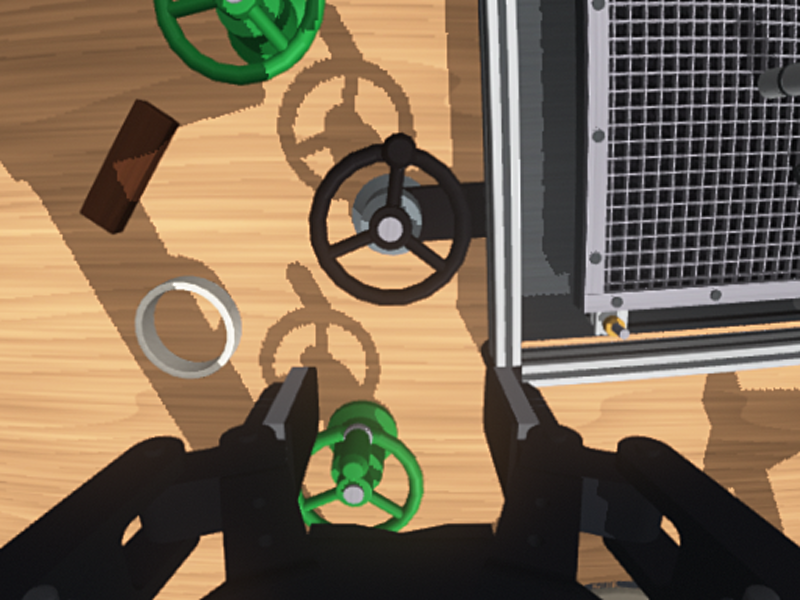

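The whole wheel is in view: hub at (390,229), knob top at (400,148), inner fence corner near (607,287).

Run:
```python
from h import *
c=load("pics/wr3.npy");s=1.5625;f=c["frame"]
g=f.max(2);m=(g<60).astype(np.uint8);m[:, 303:]=0;m[:88]=0;m[200:]=0;m[:,:190]=0
cs=max(cv2.findContours(m,0,2)[0],key=cv2.contourArea);
hull=cv2.convexHull(cs).reshape(-1,2);
for z in (.0855,):
    P=onz(c,hull,z)[:,:2]
    # exclude knob side, circle fit
    q=P[P[:,0]<.57] if True else P
    A=np.c_[2*q,np.ones(len(q))];b=(q**2).sum(1);x=np.linalg.lstsq(A,b,rcond=None)[0];print("axis",x[:2],"r",np.sqrt(x[2]+x[:2]@x[:2]),len(q))
print("hub",onz(c,[[390/s,229/s]],.096))
print("knob",onz(c,[[400/s,148/s]],.136))
c2=load("pics/wr2.npy")
print("corner3 top",onz(c,[[607/s,287/s]],.058),"view2",onz(c2,[[616/s,158/s]],.058), tri(c,[607/s,287/s],c2,[616/s,158/s]))
print("fence L edge",onz(c,[[607/s,20/s],[607/s,287/s]],.058),"front",onz(c,[[607/s,287/s],[790/s,281/s]],.058))
cv2.imwrite("pics/cr.png",np.hstack([cv2.resize(f[165:220,365:445,::-1],None,fx=5,fy=5),cv2.resize(c2["frame"][75:130,365:445,::-1],None,fx=5,fy=5)]))
```

```text
axis [0.52316142 0.24962414] r 0.05561948053089651 30
hub [[0.5216011  0.25020965 0.096     ]]
knob [[0.57260149 0.24418754 0.136     ]]
corner3 top [[0.4743988  0.08324034 0.058     ]] view2 [[0.47176258 0.08530166 0.058     ]] (array([0.47190927, 0.07988866, 0.04788375]), np.float64(0.0019979639361138238))
fence L edge [[0.66426626 0.10273287 0.058     ]
 [0.4743988  0.08324034 0.058     ]] front [[ 0.4743988   0.08324034  0.058     ]
 [ 0.48176468 -0.07223383  0.058     ]]
```

View pics/cr.png

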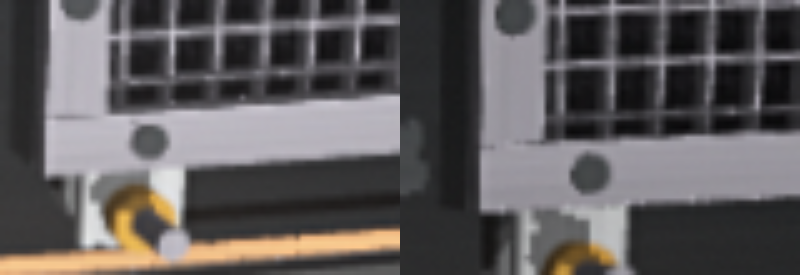

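```bash
python3 -m crank '[[4,0,0,0,0,0],[3.4,0,3,0,0,0],[0,0,6,0,0,0],[0,0,6,0,0,0],[0,0,2.8,0,0,0],[0,0,0,0,0,0],[0,0,0,0,0,0]]'
python3 -m crank '[[0,0,0,0,0,0],[0,0,0,0,0,0],[0,0,0,0,0,0],[0,0,0,0,0,0],[0,0,0,0,0,0]]' 0 50
python3 - <<'E'
from h import *
c=load("pics/wr3.npy");f=c["frame"].astype(int)
m=((f.min(2)>115)).astype(np.uint8)
L=[];F=[]
for r in range(10,175):
    w=np.where(m[r,362:400])[0]
    if len(w): L.append((362+w[0]-.5,r))
for q in range(385,505):
    w=np.where(m[170:205,q])[0]
    if len(w): F.append((q,170+w[w<30][-1]+.5))
for n,p in (("L",L),("F",F)):
    P=onz(c,p,.058)[:,:2]
    for _ in range(3):
        v=cv2.fitLine(P.astype(np.float32),cv2.DIST_HUBER,0,1e-5,1e-5).ravel();e=np.abs((P-v[2:])@[-v[1],v[0]]);P=P[e<max(.001,1.5*np.median(e))]
    print(n,len(P),np.degrees(np.arctan2(v[1],v[0])),v[2:],e.max())
E
```

```text
t: 4.42
eef_pos: [0.5733, 0.2442, 0.1053]
eef_rot: [-0.0, 1.0, 0.006, 0.001]
wrist_force: [0.2, 0.7, 0.3]
grip_width: 0.0514
gripper_force: 0.0
t: 5.05
eef_pos: [0.5731, 0.2441, 0.1048]
eef_rot: [-0.0, 1.0, 0.006, 0.001]
wrist_force: [-0.9, -0.1, 6.0]
grip_width: 0.0192
gripper_force: 48.6
L 160 4.821686 [0.5912763  0.11102949] 0.000885174806811857
F 116 -85.104774 [0.46103355 0.00580114] 0.000998099841747665
```

Both fences agree on a yaw of 4.86°, and the knob is gripped with measured radius 50.6 mm. I'll work out the circle steps now.

```bash
python3 -c "
import numpy as np
t=np.radians(-7.1+15*np.arange(25));p=5.0*np.c_[np.cos(t),-np.sin(t)]
print(np.round(np.diff(p,axis=0),2).tolist())"
```

```text
[[-0.01, -1.31], [-0.35, -1.26], [-0.66, -1.13], [-0.93, -0.92], [-1.13, -0.64], [-1.26, -0.33], [-1.31, 0.01], [-1.26, 0.35], [-1.13, 0.66], [-0.92, 0.93], [-0.64, 1.13], [-0.33, 1.26], [0.01, 1.31], [0.35, 1.26], [0.66, 1.13], [0.93, 0.92], [1.13, 0.64], [1.26, 0.33], [1.31, -0.01], [1.26, -0.35], [1.13, -0.66], [0.92, -0.93], [0.64, -1.13], [0.33, -1.26]]
```

```bash
python3 -m crank '[[-0.01,-1.31,0,0,0,0],[-0.35,-1.26,0,0,0,0],[-0.66,-1.13,0,0,0,0],[-0.93,-0.92,0,0,0,0],[-1.13,-0.64,0,0,0,0],[-1.26,-0.33,0,0,0,0],[0,0,0,0,0,0],[0,0,0,0,0,0]]'
```

```text
t: 6.05
eef_pos: [0.5287, 0.3, 0.1048]
eef_rot: [-0.0, 1.0, 0.006, 0.001]
wrist_force: [-1.2, 0.0, 7.3]
grip_width: 0.0198
gripper_force: 49.2
```

```bash
python3 -m crank '[[-1.31,0.01,0,0,0,0],[-1.26,0.35,0,0,0,0],[-1.13,0.66,0,0,0,0],[-0.92,0.93,0,0,0,0],[-0.64,1.13,0,0,0,0],[-0.33,1.26,0,0,0,0],[0.01,1.31,0,0,0,0],[0.35,1.26,0,0,0,0],[0.66,1.13,0,0,0,0],[0.93,0.92,0,0,0,0],[1.13,0.64,0,0,0,0],[1.26,0.33,0,0,0,0]]'
python3 -m crank '[[1.31,-0.01,0,0,0,0],[1.26,-0.35,0,0,0,0],[1.13,-0.66,0,0,0,0],[0.92,-0.93,0,0,0,0],[0.64,-1.13,0,0,0,0],[0.33,-1.26,0,0,0,0],[0,0,0,0,0,0],[0,0,0,0,0,0],[0,0,0,0,0,0],[0,0,0,0,0,0],[0,0,0,0,0,0]]'
```

```text
t: 7.55
eef_pos: [0.5181, 0.2004, 0.1048]
eef_rot: [-0.001, 1.0, 0.006, 0.001]
wrist_force: [-1.1, 5.7, 7.0]
grip_width: 0.0193
gripper_force: 49.4
t: 8.93
eef_pos: [0.5732, 0.245, 0.1048]
eef_rot: [-0.001, 1.0, 0.006, 0.001]
wrist_force: [-0.7, 2.7, 5.9]
grip_width: 0.0193
gripper_force: 49.4
```

```bash
python3 -m crank '[[0,0,0,0,0,0],[0,0,0,0,0,0],[0,0,0,0,0,0],[0,0,-2,0,0,0],[0,0,-5,0,0,0],[0,0,-6,0,0,0],[0,0,-4.5,0,0,0],[0,0,0,0,0,0]]' 0.6
python3 -m crank '[[-1.7,4.9,0,0,0,0],[-1.4,5.6,0,0,0,0],[-1.4,5.6,0,0,0,0],[-1.4,5.6,0,0,0,0],[-1.4,5.6,0,0,0,0],[-1.4,5.6,0,0,0,0],[-1.4,5.6,0,0,0,0],[-1.4,5.6,0,0,0,0],[-1.4,5.6,0,0,0,0],[-1.4,5.6,0,0,0,0],[-1.4,5.6,0,0,0,0]]'
python3 -m crank '[[0,0,0,0,0,-9.7],[0,0,0,0,0,-9.7],[0,0,0,0,0,-9.8],[0,0,0,0,0,0],[0,0,0,0,0,0],[0,0,0,0,0,0]]'
python3 - <<'E'
from h import *
from bench import bot
q=bot.sense()["eef_rot"];print("heading",np.degrees(np.arctan2(Rq(q)[1,0],Rq(q)[0,0])),Rq(q)[:,2])
a=grab("scene","scene1");w=grab("wrist","wr4")
x,y=333,168
o=cv2.imread("pics/scene0.png")[y-35:y+35,x-45:x+45]
cv2.imwrite("pics/cmp.png",np.vstack([np.hstack([cv2.resize(o,(400,311)),cv2.resize(a["frame"][y-35:y+35,x-45:x+45,::-1],(400,311))]),np.hstack([cv2.resize(w["frame"][:,:,::-1],(384,288)),np.zeros((288,416,3),np.uint8)])]))
E
```

```text
t: 9.93
eef_pos: [0.5735, 0.2441, 0.2821]
eef_rot: [-0.001, 1.0, 0.006, 0.004]
wrist_force: [-0.2, -0.1, -0.1]
grip_width: 0.0513
gripper_force: 0.0
t: 11.3
eef_pos: [0.4215, -0.3684, 0.277]
eef_rot: [-0.001, 1.0, 0.005, -0.001]
wrist_force: [0.7, 0.3, 0.4]
grip_width: 0.0512
gripper_force: 0.0
t: 12.05
eef_pos: [0.4224, -0.3667, 0.2781]
eef_rot: [-0.0, 0.967, 0.257, -0.0]
wrist_force: [0.4, -0.5, -0.4]
grip_width: 0.0515
gripper_force: 0.0
heading 29.734814530828647 [-2.46695287e-04  3.33255945e-04 -9.99999914e-01]
```

View pics/cmp.png

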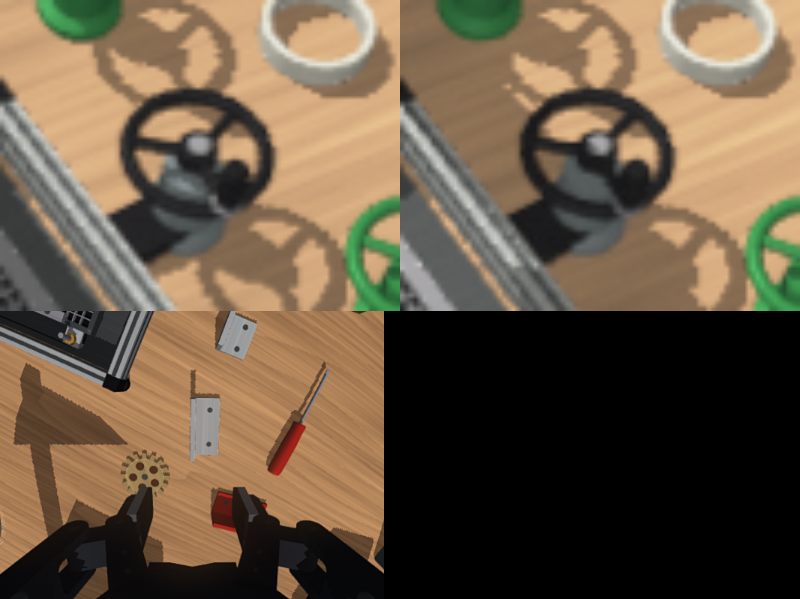

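The knob is back at its starting place in the after-crop. In the wrist view the bracket is parallel to the tool, at (205,428). I'll remeasure it from this nearer view.

Run:
```python
from h import *
from bench import bot
c=load("pics/wr4.npy");f=c["frame"];k=512/384
x0,y0,x1,y1=int(183*k),int(75*k),int(230*k),int(158*k)
hsv=cv2.cvtColor(f,cv2.COLOR_RGB2HSV)
m=((hsv[...,1]<60)&(hsv[...,2]>70)).astype(np.uint8);mm=np.zeros_like(m);mm[y0:y1,x0:x1]=m[y0:y1,x0:x1]
mm=cv2.morphologyEx(mm,cv2.MORPH_CLOSE,np.ones((5,5)))
cs=max(cv2.findContours(mm,0,2)[0],key=cv2.contourArea)
ap=cv2.approxPolyDP(cs,2.5,True).reshape(-1,2)
s=bot.sense();T=Rq(s["eef_rot"]);o=s["eef_pos"]
for z in(.05,.008):
    print(z);print([ (p.tolist(),np.round(((q-o)@T)*100,2).tolist()) for p,q in zip(ap,onz(c,ap,z))])
print(o)
```

```text
0.05
[([292, 116], [5.31, 3.97, 22.82]), ([254, 117], [5.19, -0.35, 22.82]), ([254, 200], [-4.71, -0.37, 22.82]), ([259, 199], [-4.58, 0.24, 22.82]), ([260, 191], [-3.57, 0.36, 22.82]), ([290, 189], [-3.31, 3.98, 22.82])]
0.008
[([292, 116], [5.13, 4.43, 27.02]), ([254, 117], [4.99, -0.38, 27.02]), ([254, 200], [-6.02, -0.4, 27.02]), ([259, 199], [-5.88, 0.28, 27.02]), ([260, 191], [-4.75, 0.41, 27.02]), ([290, 189], [-4.47, 4.44, 27.02])]
[ 0.42246383 -0.36677147  0.27823858]
```

```bash
python3 -m crank '[[0.25,0,5,0,0,0],[0,0,6,0,0,0],[0,0,6,0,0,0],[0,0,6,0,0,0],[0,0,2,0,0,0],[0,0,1.1,0,0,0],[0,0,0,0,0,0],[0,0,0,0,0,0]]'
python3 -m crank '[[0,0,0,0,0,0],[0,0,0,0,0,0],[0,0,0,0,0,0],[0,0,0,0,0,0],[0,0,0,0,0,0],[0,0,0,0,0,0]]' 0 70
```

```text
t: 13.15
eef_pos: [0.4251, -0.3661, 0.0185]
eef_rot: [0.001, 0.966, 0.257, 0.0]
wrist_force: [-1.2, 0.2, -0.0]
grip_width: 0.051
gripper_force: 0.0
t: 13.9
eef_pos: [0.4248, -0.3658, 0.0179]
eef_rot: [0.0, 0.966, 0.257, 0.0]
wrist_force: [-0.4, 0.7, 5.8]
grip_width: 0.0071
gripper_force: 69.0
```

```bash
python3 -m crank '[[0,0,-3,0,0,0],[0,0,-5,0,0,0],[0,0,-5,0,0,0],[0,0,-5,0,0,0],[0,0,0,0,0,8.3],[0,0,0,0,0,8.3],[0,0,0,0,0,8.3],[0,0,0,0,0,0],[0,0,0,0,0,0]]'
python3 -m crank '[[1.78,-3.3,0,0,0,0],[1.78,-5,0,0,0,0],[1.78,-5,0,0,0,0],[1.78,-5,0,0,0,0],[1.78,-5,0,0,0,0],[1.78,-5,0,0,0,0],[1.78,-5,0,0,0,0],[1.78,-5,0,0,0,0],[0,-4.7,0,0,0,0],[0,0,0,0,0,0],[0,0,0,0,0,0],[0,0,0,0,0,0]]'
python3 - <<'E'
from h import *
from bench import bot
s=bot.sense();T=Rq(s["eef_rot"]);p=s["eef_pos"]
print("heading",np.degrees(np.arctan2(T[1,0],T[0,0])),T[:,2].round(4),p)
c=grab("wrist","wr5");a=grab("scene","sc5");cv2.imwrite("pics/wr5b.png",np.hstack([cv2.resize(c["frame"][:,:,::-1],(512,384)),a["frame"][130:330,180:380,::-1].repeat(1,0)]) if 0 else np.hstack([c["frame"][100:300,130:330,::-1].repeat(2,0).repeat(2,1),a["frame"][130:330,200:400,::-1].repeat(2,0).repeat(2,1)]))
E
```

```text
t: 15.02
eef_pos: [0.4246, -0.3655, 0.1971]
eef_rot: [-0.0, 0.999, 0.044, -0.0]
wrist_force: [-0.1, -0.7, -1.3]
grip_width: 0.0069
gripper_force: 68.5
t: 16.52
eef_pos: [0.5296, 0.0741, 0.1973]
eef_rot: [0.0, 0.999, 0.043, -0.0]
wrist_force: [0.0, -0.7, -1.3]
grip_width: 0.0066
gripper_force: 68.8
heading 4.891859343181435 [-1.e-04 -1.e-04 -1.e+00] [0.52960512 0.07411715 0.19729769]
```

View pics/wr5b.png

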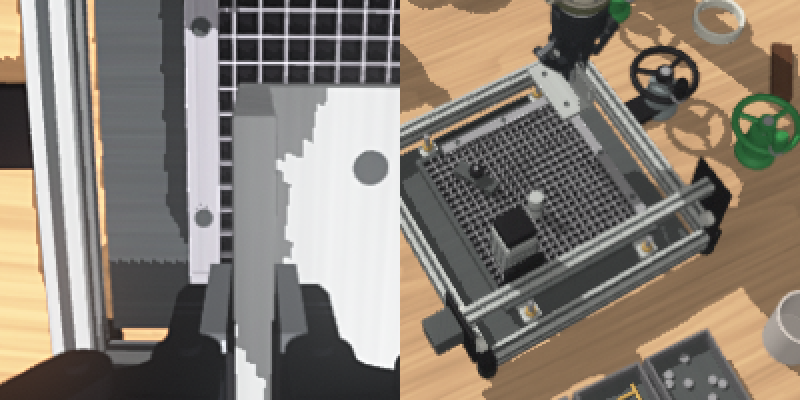

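The bracket hangs squarely, with its upright just right of the left fence and clear of it in both directions. Lowering now.

```bash
python3 -m crank '[[0,0,4,0,0,0],[0,0,4,0,0,0],[0,0,4,0,0,0],[0,0,1,0,0,0],[0,0,0,0,0,0],[0,0,0,0,0,0]]'
python3 -m crank '[[0,0,0.2,0,0,0],[0,0,0.2,0,0,0],[0,0,0.1,0,0,0],[0,0,0.05,0,0,0],[0,0,0,0,0,0],[0,0,0,0,0,0]]'
```

```text
t: 17.38
eef_pos: [0.5304, 0.0749, 0.0689]
eef_rot: [0.0, 0.999, 0.043, 0.001]
wrist_force: [-0.0, 0.5, -2.0]
grip_width: 0.0068
gripper_force: 68.6
t: 18.12
eef_pos: [0.5295, 0.0751, 0.0618]
eef_rot: [0.0, 0.999, 0.043, 0.0]
wrist_force: [-0.3, -0.9, -1.7]
grip_width: 0.0074
gripper_force: 68.6
```

```bash
python3 -m crank '[[0,0,0.1,0,0,0],[0,0,0.1,0,0,0],[0,0,0,0,0,0],[0,0,0,0,0,0]]'
```

```text
t: 18.62
eef_pos: [0.5295, 0.0751, 0.0599]
eef_rot: [0.0, 0.999, 0.043, 0.0]
wrist_force: [-0.7, -0.0, 0.3]
grip_width: 0.0067
gripper_force: 68.9
```

Bed contact came where predicted, at TCP z 0.060. Now I'll slide left until the fence pushes back.

```bash
python3 -m crank '[[0,-0.4,0.03,0,0,0],[0,-0.4,0,0,0,0],[0,0,0,0,0,0],[0,0,0,0,0,0]]'
python3 -m crank '[[0,-0.2,0,0,0,0],[0,-0.1,0,0,0,0],[0,0,0,0,0,0],[0,0,0,0,0,0]]'
python3 -m crank '[[0,-0.1,0,0,0,0],[0,0,0,0,0,0],[0,0,0,0,0,0]]'
```

```text
t: 19.12
eef_pos: [0.5291, 0.0836, 0.0599]
eef_rot: [-0.0, 0.999, 0.043, 0.0]
wrist_force: [1.0, 3.2, 4.6]
grip_width: 0.0071
gripper_force: 69.9
t: 19.62
eef_pos: [0.5289, 0.0856, 0.0598]
eef_rot: [0.0, 0.999, 0.043, 0.0]
wrist_force: [0.4, -2.4, 5.2]
grip_width: 0.0068
gripper_force: 69.9
t: 20.0
eef_pos: [0.5288, 0.0863, 0.0598]
eef_rot: [0.001, 0.999, 0.043, 0.0]
wrist_force: [0.8, -4.6, 5.2]
grip_width: 0.0071
gripper_force: 70.0
```

```bash
python3 -m crank '[[0,-0.1,0,0,0,0],[0,0,0,0,0,0],[0,0,0,0,0,0]]'
python3 -m crank '[[0,-0.1,0,0,0,0],[0,0,0,0,0,0],[0,0,0,0,0,0]]'
```

```text
t: 20.38
eef_pos: [0.5288, 0.0864, 0.0599]
eef_rot: [0.001, 0.999, 0.043, 0.0]
wrist_force: [0.4, -8.5, 5.3]
grip_width: 0.0066
gripper_force: 70.1
t: 20.75
eef_pos: [0.5288, 0.0866, 0.0599]
eef_rot: [0.002, 0.999, 0.043, 0.0]
wrist_force: [-0.7, -14.0, 4.6]
grip_width: 0.007
gripper_force: 70.2
```

The left fence is in contact at about 12 N, and that position matches the prediction. Now I'll slide toward the front fence.

```bash
python3 -m crank '[[-0.3,0,0,0,0,0],[-0.3,0,0,0,0,0],[0,0,0,0,0,0],[0,0,0,0,0,0]]'
python3 -m crank '[[-0.2,0,0,0,0,0],[-0.1,0,0,0,0,0],[0,0,0,0,0,0],[0,0,0,0,0,0]]'
python3 -m crank '[[-0.1,0,0,0,0,0],[0,0,0,0,0,0],[0,0,0,0,0,0]]'
python3 -m crank '[[-0.1,0,0,0,0,0],[0,0,0,0,0,0],[0,0,0,0,0,0]]'
```

```text
t: 21.25
eef_pos: [0.5246, 0.0862, 0.0601]
eef_rot: [0.002, 0.999, 0.043, 0.003]
wrist_force: [6.2, -12.2, 1.6]
grip_width: 0.0069
gripper_force: 69.5
t: 21.75
eef_pos: [0.5218, 0.086, 0.0601]
eef_rot: [0.002, 0.999, 0.043, 0.003]
wrist_force: [6.5, -12.4, 0.8]
grip_width: 0.0067
gripper_force: 69.4
t: 22.12
eef_pos: [0.5209, 0.0859, 0.0601]
eef_rot: [0.002, 0.999, 0.043, 0.003]
wrist_force: [8.1, -12.0, 0.7]
grip_width: 0.0071
gripper_force: 69.4
t: 22.5
eef_pos: [0.5202, 0.0859, 0.0602]
eef_rot: [0.002, 0.999, 0.043, 0.003]
wrist_force: [8.2, -11.6, -0.7]
grip_width: 0.0071
gripper_force: 69.1
```

```bash
python3 -m crank '[[-0.1,0,0.05,0,0,0],[0,0,0,0,0,0],[0,0,0,0,0,0]]'
python3 -m crank '[[-0.1,0,0,0,0,0],[0,0,0,0,0,0],[0,0,0,0,0,0]]'
python3 -m crank '[[-0.1,0,0,0,0,0],[0,0,0,0,0,0],[0,0,0,0,0,0]]'
```

```text
t: 22.88
eef_pos: [0.5202, 0.0859, 0.0602]
eef_rot: [0.002, 0.999, 0.043, 0.005]
wrist_force: [13.0, -10.6, 1.7]
grip_width: 0.0068
gripper_force: 69.5
t: 23.25
eef_pos: [0.5201, 0.0859, 0.0603]
eef_rot: [0.002, 0.999, 0.043, 0.006]
wrist_force: [15.4, -8.8, 0.0]
grip_width: 0.007
gripper_force: 69.1
t: 23.62
eef_pos: [0.52, 0.0858, 0.0606]
eef_rot: [0.002, 0.999, 0.043, 0.007]
wrist_force: [17.2, -8.6, -0.9]
grip_width: 0.0068
gripper_force: 69.0
```

The front fence is in contact, but the push is pitching the bracket by about 0.014 rad. I'll counter that with a small turn and some down force.

```bash
python3 -m crank '[[0,0,0.1,0,-0.5,0],[0,0,0.1,0,-0.5,0],[0,0,0,0,0,0],[0,0,0,0,0,0]]'
python3 -c "
from h import *
from bench import bot
s=bot.sense();print(Rq(s['eef_rot']).round(4).tolist(),s['ft_torque'],s['eef_pos'])"
```

```text
t: 24.12
eef_pos: [0.5202, 0.0858, 0.0598]
eef_rot: [0.002, 0.999, 0.043, -0.001]
wrist_force: [13.4, -9.6, 12.4]
grip_width: 0.0073
gripper_force: 71.3
[[0.9963, 0.0854, -0.0021], [0.0854, -0.9963, -0.0049], [-0.0025, 0.0047, -1.0]] [-1.70037896 -2.38708665 -0.09556945] [0.52023037 0.08578832 0.05982708]
```

```bash
python3 -m crank '[[-0.05,-0.1,0,0,-0.2,0],[0,-0.05,0,0,0,0],[0,0,0,0,0,0],[0,0,0,0,0,0],[0,0,0,0,0,0],[0,0,0,0,0,0],[0,0,0,0,0,0],[0,0,0,0,0,0]]'
python3 - <<'E'
from h import *
from bench import bot
s=bot.sense();print(Rq(s['eef_rot']).round(4).tolist(),s['eef_pos'])
c=grab("wrist","wr6");a=grab("scene","sc6")
cv2.imwrite("pics/fin.png",np.hstack([c["frame"][60:260,130:330,::-1].repeat(2,0).repeat(2,1),a["frame"][130:330,200:400,::-1].repeat(2,0).repeat(2,1)]))
E
```

```text
t: 25.12
eef_pos: [0.5202, 0.086, 0.0599]
eef_rot: [0.004, 0.999, 0.043, -0.002]
wrist_force: [14.4, -16.5, 10.3]
grip_width: 0.0069
gripper_force: 70.8
[[0.9963, 0.0856, -0.0044], [0.0856, -0.9963, -0.0075], [-0.0051, 0.0071, -1.0]] [0.52017141 0.08595966 0.05985549]
```

View pics/fin.png

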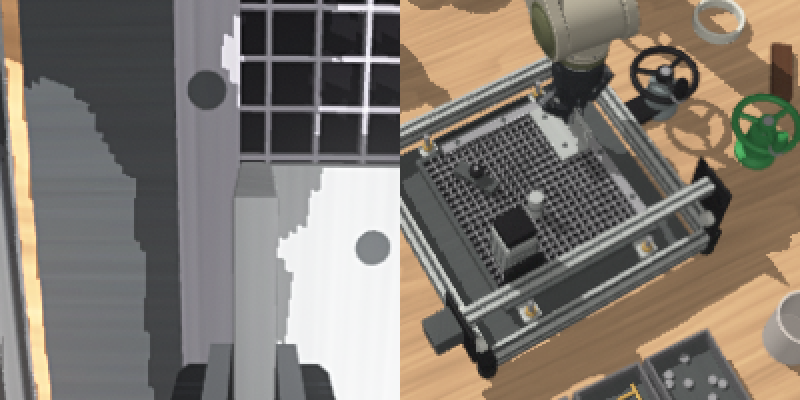

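The upright's outside face (column 235) lies along the left fence's inner edge, and the flat leg sits on the bed. Gauge and clamp are untouched. The knob is at its start place.

```bash
python3 -c "
from bench import bot
print(bot.job_done())"
```

```text
the job is handed in; nothing more can be done
None
```

I wound the handwheel one full turn anticlockwise, and handed in with the gripper holding the longer bracket flat in the corner, pressing about 16 N towards the left fence and 14 N towards the front fence (wrist-sensor readings, not the fence contact forces themselves). The hand-in gave no verdict.

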